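Scrape out the carving board's juice groove

ROBOT

A 6-joint arm with a two-finger parallel gripper is mounted at the origin on a cart in front of the work surface, level with it; the furniture and walls round the work are solid. World frame = base frame: x ahead of the robot, y to its left, z up, the work surface at z = 0. Lengths are in m, angles in rad, forces in N, time in s.
With the tool pointing down it reaches from about 0.3 to 0.85 m from the base axis. Payload 5.4 kg.
Tool frame: the origin (TCP) lies on the centre line of the jaws, within the pads' length; the fingertips stand 25 mm ahead of it and the grasp point (between the pads) lies 6 mm ahead of it; z points along the fingers, y is the direction in which the jaws open and shut (so a half turn about z gives the same grasp; the last joint's range is limited). The gripper opens to 85 mm and grips with 20 to 120 N. Pads are 22 mm wide; open, the fingers measure 114 mm over their backs; the gripper's body (76 mm by 85 mm) begins 54 mm behind the grasp point. The pads swing forward as they close: fully open they stand 13 mm farther back than shut.
Start: joints at [0.97, 0.158, 1.597, -0, 1.386, -0.21], TCP at [0.219, 0.532, 0.256] pointing down, gripper open.
Joint ranges: [-2.91, 2.91], [-0.94, 2.29], [0.18, 2.7], [-1.29, 4.43], [0.17, 2.64], [-3, 3]. Speed limits (rad/s): [2.57, 2.57, 3.14, 3.14, 3.14, 3.14].

INTERFACE

Orientations are given as a unit quaternion [x, y, z, w].
In Python, from workcell import bot gives the robot as it stands. The module is installed in compiled form; this text tells all that it offers.
- The arm moves only by the shell command python3 -m pendant 'ROWS' [OPENING] [FORCE]. ROWS is JSON, a list of rows, each a list of 6 numbers: the shift along the tool's x, y, z scaled (see below), then the turn, a rotation vector about the tool's x, y, z scaled (see below). In form: [[dx, dy, dz, wx, wy, wz], ...]. A call has exactly 5 rows; each row shifts and turns the commanded pose from where the row before left it, along the tool's axes as they then stand; what a row does not reach is not made up. The controller multiplies each number of a shift by 0.3 m and each number of a turn by 360 degrees. A row lasts 1/8 s, in which the tool goes at most 62.5 mm and 10.7 degrees, less where a joint would pass 70% of its speed; a pose out of reach is approached as far as the arm can. A call with a number of a shift or a turn outside -1 to 1 is refused whole. A call with a gripper value outside its range is refused whole. OPENING is the opening, from 0 (shut) to 1 (fully open), set as the call begins (- or left out, the last holds). The fingers move at their own pace and stop on an object; FORCE is the grip in N (left out, the last holds). Time passes only in rows, so rows that do not move let the fingers close, or fill a call up. It gives the time, the measured TCP pose, the force and the opening at its end, in the units of the state.
- bot.get_obs(): the state, without advancing time (a new reading comes with each control period).
- bot.grab_frame(name): name is "side" or "top" or "wrist"; returns a dict with "color" (420x560x3 uint8, red, green, blue), "range_z" (420x560 float32, m along the optical axis (not along the pixel's ray), 0 where there is no reading), "fx", "fy", "cx", "cy" (pixels), "distortion" ([k1, k2, p1, p2, k3] as OpenCV has them; the pictures are not rectified), "R" (3x3) and "t" (3): a world point X has camera coordinates R X + t. Camera axes: x right, y down, z forward; pixel columns grow to the right and rows downward; lengths in m; the calibration is good to about 2 mm. A picture is of the moment at which its call begins.
- bot.close_job(): hands the job in, once; it reports no verdict.
The state is a dict: "time": time; "joint_pos": joint angles; "dq": joint speeds; "tau": joint torques, N m; "tool_pos": TCP position; "tcp_rot": TCP orientation; "contact_force": force on the tool from outside, world axes, zero at the start; "moment": the same for the moment, N m; "finger_gap": finger opening in m.
Only numpy, scipy, OpenCV 4.12 (cv2) and the standard library are available. Lean on these libraries where they do the work, as an engineer would, in place of code of your own. Each camera call takes 0.05 s, during which the arm holds its last target. There are 200 camera calls.

TASK

Clean out the juice groove of the carving board: first take the spice jar that stands on the groove off the board and set it upright on the free worktop. Then take the groove scraper out of its stand, put its tip down into the wide closed end of the groove and guide it slowly and gently (about 4 cm/s, never pressing hard), deep in the groove all the way round the corner to the open end at the board's edge. Finally hang the scraper upright in its stand again; leave the tomato and the mug where they are.

Things in the scene. Friction and masses are not known exactly. Their poses are not given: they have to be found in the camera images.
- board: fixed wooden carving board, 200 (x) x 280 (y) x 24 mm high; origin at the centre of its underside, z up. An L-shaped groove, 18 mm wide, 12 mm deep, is cut into its top, its floor 12 mm above the worktop: first leg from groove_start to groove_corner along the board's y, second leg on to groove_end along its x
- groove_start (a point): centre of the groove's closed end, on the groove's floor; here the groove widens to a square of 32 mm (board frame x +65, y +100, z +12 mm)
- groove_corner (a point): the groove's right-angled corner, on its centre line and floor (board frame x +65, y -100, z +12 mm)
- groove_end (a point): the open end, where the groove runs out through the board's edge, on its centre line and floor (board frame x -100, y -100, z +12 mm)
- stand: fixed wooden tool stand, 100 x 90 mm, 80 mm high, beside the board, left or right; origin at the centre of its underside. Its top is a 90 x 90 x 12 mm plate with a round upright hole of 34 mm diameter through its centre
- stand_hole (a point): centre of the mouth of the stand's hole, on its top face, 80 mm above the worktop
- scraper: groove scraper, 144 mm long, 120 g. Origin at the pin's tip, z up along the tool, x and y square to the handle's faces: steel pin 10 mm thick, z 0 to 60 mm; round guard 56 mm across, z 60 to 66; square wooden handle 24 x 24 mm, z 66 to 144. It hangs upright in the stand, pin through the hole, guard flat on the stand's top face (tip 20 mm above the worktop)
- jar: spice jar with a green lid, 46 mm in diameter, 106 mm high, standing upright on the board across the groove's first leg; origin at the centre of its underside. The other spice jars, at the back wall, are not meant
- tomato: red tomato, 65 mm across and 66 mm high, on the board's face beside the groove; origin under its centre. Stays where it is
- mug: dark mug with a handle, 80 x 114 mm, 91 mm high, on the worktop on the other side of the board than the stand; origin under its centre. Stays where it is
Mind the look-alikes: they are no part of the job. What is shaped like the scraper but blue or purple is not meant.

How it is judged:
On the way, in this order (a step that is already met when the one before it is completed fails the run):
1. the jar stands upright on the worktop, released (height (world z) of jar between -0.01 and 0.008 m and angle between jar's own z axis and vertical below 0.1 rad and linear speed of jar below 0.02 m/s and contact force between the fingers and jar below 0.1 N), for 0.2 s.
2. the scraper's tip is down in the wide closed end of the groove (at least 5 mm below the board's face) (x of scraper in the frame of board between 0.049 and 0.081 m and y of scraper in the frame of board between 0.084 and 0.116 m and z of scraper in the frame of board below 0.019 m), for 0.1 s.
3. the tip, still that deep in the groove, passes point 1 of 8 (first leg) (x of scraper in the frame of board between 0.055 and 0.075 m and y of scraper in the frame of board between 0.05 and 0.07 m and z of scraper in the frame of board below 0.019 m), for 0.02 s.
4. the tip, still that deep in the groove, passes point 2 of 8 (first leg) (x of scraper in the frame of board between 0.055 and 0.075 m and y of scraper in the frame of board between 0.01 and 0.03 m and z of scraper in the frame of board below 0.019 m), for 0.02 s.
5. the tip, still that deep in the groove, passes point 3 of 8 (first leg) (x of scraper in the frame of board between 0.055 and 0.075 m and y of scraper in the frame of board between -0.03 and -0.01 m and z of scraper in the frame of board below 0.019 m), for 0.02 s.
6. the tip, still that deep in the groove, passes point 4 of 8 (first leg) (x of scraper in the frame of board between 0.055 and 0.075 m and y of scraper in the frame of board between -0.07 and -0.05 m and z of scraper in the frame of board below 0.019 m), for 0.02 s.
7. the tip, still that deep in the groove, passes point 5 of 8 (corner) (x of scraper in the frame of board between 0.055 and 0.075 m and y of scraper in the frame of board between -0.11 and -0.09 m and z of scraper in the frame of board below 0.019 m), for 0.02 s.
8. the tip, still that deep in the groove, passes point 6 of 8 (second leg) (x of scraper in the frame of board between 0.015 and 0.035 m and y of scraper in the frame of board between -0.11 and -0.09 m and z of scraper in the frame of board below 0.019 m), for 0.02 s.
9. the tip, still that deep in the groove, passes point 7 of 8 (second leg) (x of scraper in the frame of board between -0.04 and -0.02 m and y of scraper in the frame of board between -0.11 and -0.09 m and z of scraper in the frame of board below 0.019 m), for 0.02 s.
10. the tip, still that deep in the groove, passes point 8 of 8 (open end, at the board's edge) (x of scraper in the frame of board between -0.098 and -0.078 m and y of scraper in the frame of board between -0.11 and -0.09 m and z of scraper in the frame of board below 0.019 m), for 0.02 s.
At the end, for the whole second after the job is handed in: The jar stands upright (within 0.1 rad) on the worktop, off the board; the scraper hangs upright (within 0.1 rad) in the stand, its guard on the stand's top face (within 6 mm in height), its pin through the hole (tip within 18 mm of the hole's axis); both at rest (height (world z) of jar between -0.01 and 0.008 m and angle between each of jar, scraper's own z axis and vertical below 0.1 rad and linear speed of each of jar, scraper below 0.02 m/s and horizontal distance between scraper and stand_hole below 0.018 m and z of scraper in the frame of stand between 0.014 and 0.026 m); the robot touches nothing.
It fails at once if the scraper moves faster than 0.12 m/s while its tip is deep in the groove (x of scraper in the frame of board between -0.095 and 0.1 m and y of scraper in the frame of board between -0.14 and 0.14 m and z of scraper in the frame of board below 0.019 m and linear speed of scraper above 0.12 m/s).
It fails at once if the scraper is pressed on the board with more than 30 N (contact force between scraper and board above 30 N).
It fails at once if the tomato is displaced by more than 40 mm (distance of tomato from where it was at the start of the episode above 0.04 m).
It fails at once if the mug is displaced by more than 40 mm (distance of mug from where it was at the start of the episode above 0.04 m).
It also fails if it takes over 72 s, if anything falls off the work surface, if the arm or the gripper's body presses on something with over 40 N, if the wrist force passes 120 N, or if a joint passes its speed limit or range.

## Working session

There is one attempt and no reset: what is moved stays moved. The work goes in short steps, Python scripts to look and compute and a shell command to move; the robot and the scene stay as the last step left them, time stands still between calls to the robot, and variables do not carry over. Pictures are saved under pics/ and viewed, about 8 in all and at most 12, crops included, and the job is handed in when it is done.

```bash
mkdir -p pics; cat > h.py <<'E'
import numpy as np, cv2
from workcell import bot
from scipy.spatial.transform import Rotation as Rot
def grab(n):
    f=bot.grab_frame(n); f['K']=np.array([[f['fx'],0,f['cx']],[0,f['fy'],f['cy']],[0,0,1.]]); f['d']=np.array(f['distortion'],float)
    f['R']=np.array(f['R']); f['t']=np.array(f['t']); return f
def ray(f,uv):
    p=cv2.undistortPoints(np.array(uv,float).reshape(-1,1,2),f['K'],f['d']).reshape(-1,2)
    return (-f['R'].T@f['t']), np.c_[p,np.ones(len(p))]@f['R']
def onplane(f,uv,z):
    c,d=ray(f,uv); return c+d*((z-c[2])/d[:,2])[:,None]
def cloud(f):
    h,w=f['range_z'].shape; v,u=np.mgrid[:h,:w]
    c,d=ray(f,np.c_[u.ravel(),v.ravel()]); return (c+d*f['range_z'].reshape(-1,1)).reshape(h,w,3)
def proj(f,X):
    return cv2.projectPoints(np.array(X,float).reshape(-1,3),cv2.Rodrigues(f['R'])[0],f['t'],f['K'],f['d'])[0].reshape(-1,2)
def save(f,n,box=None,s=1):
    im=f['color'][...,::-1]
    if box: im=im[box[1]:box[3],box[0]:box[2]]
    cv2.imwrite('pics/'+n,cv2.resize(im,None,fx=s,fy=s,interpolation=cv2.INTER_CUBIC))
E
python3 - <<'E'
from h import *
o=bot.get_obs(); print(o)
ims=[]
for n in('top','side'):
    f=grab(n); save(f,n+'0.png',s=1.4); print(n,-f['R'].T@f['t'],f['R'][2],f['fx'])
E
```

```text
{'time': 0.0, 'joint_pos': array([ 9.69901002e-01,  1.59067523e-01,  1.59824623e+00,  1.13348945e-05,
        1.38620816e+00, -2.10110893e-01]), 'dq': array([ 0.0020354 ,  0.00020482, -0.00096062, -0.00108332,  0.00219125,
        0.00064385]), 'tau': array([-4.85629735e-04, -3.96019506e+01, -3.31418610e+01, -3.15924735e-04,
        8.71329481e-03,  1.82062941e-06]), 'tool_pos': array([0.21872345, 0.53116859, 0.25529947]), 'tcp_rot': array([ 1.94152238e-01,  9.80970936e-01, -8.84204447e-04, -3.85646492e-04]), 'contact_force': array([ 0.32277189, -0.04614391,  0.22673209]), 'moment': array([ 0.04653569, -0.02027137,  0.01086548]), 'finger_gap': 0.08528337852882166}
top [ 0.39149727 -0.01698411  1.16332552] [ 0.08806127  0.01761173 -0.99595936] 380.9712074574
side [-0.12313577 -0.95232747  0.5740104 ] [ 0.49660393  0.76954713 -0.40147447] 476.8062015609224
```

View pics/top0.png

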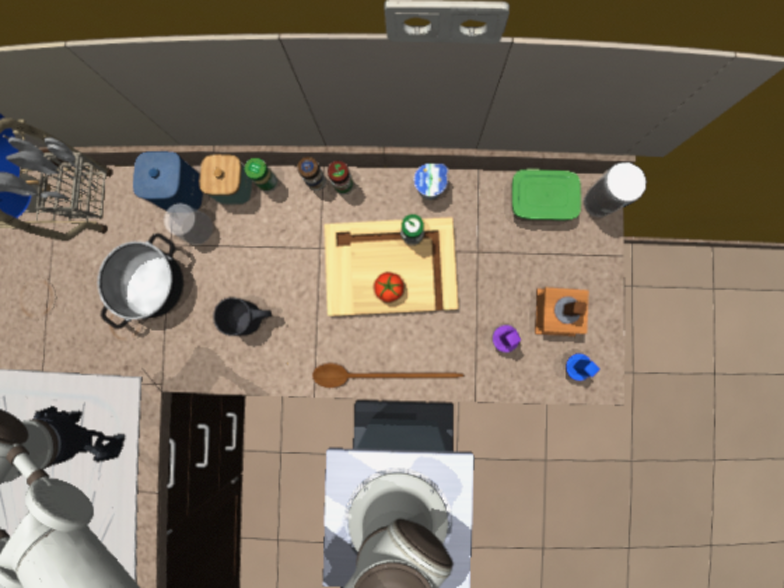

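View pics/side0.png

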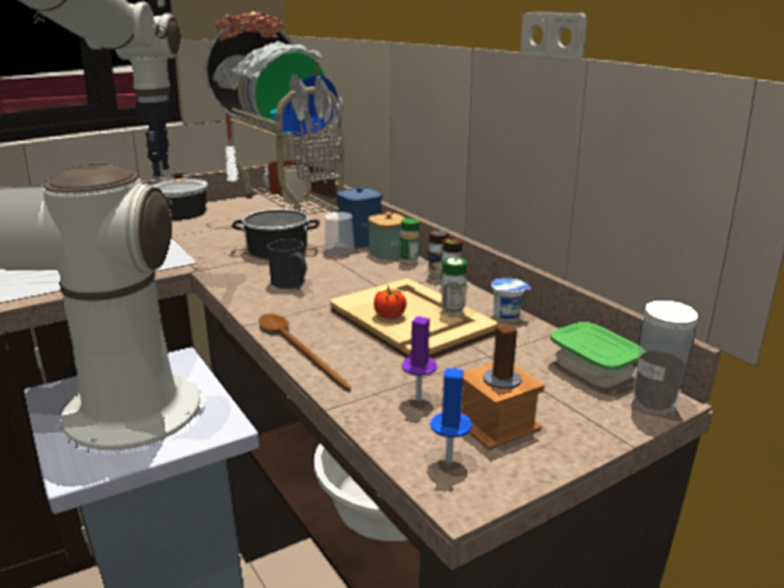

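The top view (at 1.4x) shows the green-lidded jar on the groove at (412,228), with a look-alike green-lid jar at the back wall at (257,172). The brown scraper is in the orange stand at (568,310). The purple (507,338) and blue (580,368) look-alikes are not meant. The groove starts at (343,238), its corner is at (436,238) and its open end at (438,308). The tomato is at (388,287) and the mug at (237,317).

```bash
python3 - <<'E'
from h import *
f=grab('top'); C=cloud(f); hsv=cv2.cvtColor(f['color'],cv2.COLOR_RGB2HSV)
np.savez('top.npz',C=C,hsv=hsv)
def S(u,v): return hsv[int(v/1.4),int(u/1.4)],C[int(v/1.4),int(u/1.4)].round(3)
for n,p in dict(board=(350,280),rim=(340,300),groove=(380,237),lid=(412,226),stand=(550,300),handle=(578,310),guard=(562,310),tom=(388,287),mug=(237,317),top=(400,345)).items(): print(n,*S(*p))
# board: light wood, height ~.024
x,y,z=C[...,0],C[...,1],C[...,2]
reg=np.zeros(z.shape,bool); reg[145:235,220:340]=1
m=(reg&(z>.016)&(z<.034)&(x>.3)).astype(np.uint8)
def biggest(m):
    c=max(cv2.findContours(m.astype(np.uint8),cv2.RETR_EXTERNAL,cv2.CHAIN_APPROX_NONE)[0],key=cv2.contourArea); return c.reshape(-1,2)
def rect(c,h):
    P=onplane(f,c,h)[:,:2]; r=cv2.minAreaRect((P*1000).astype(np.float32)); return r
print('depth board',rect(biggest(m),.024))
m2=(reg&(hsv[...,0]>14)&(hsv[...,0]<30)&(hsv[...,1]>70)&(hsv[...,2]>150)).astype(np.uint8)
m2=cv2.morphologyEx(m2,cv2.MORPH_CLOSE,np.ones((9,9)))
print('color board',rect(biggest(m2),.024))
# groove dark pixels
g=reg&(hsv[...,0]<20)&(hsv[...,1]>80)&(hsv[...,2]<120)&(z<.03); v,u=np.nonzero(g); P=onplane(f,np.c_[u,v],.016); print('groove',len(P),P.min(0),P.max(0))
# stand top
rs=np.zeros(z.shape,bool); rs[195:245,375:430]=1
ms=rs&(z>.07)&(z<.09); print('stand',rect(biggest(ms),.08))
mh=rs&(z>.15)&(z<.18); v,u=np.nonzero(mh); print('handle top',mh.sum(),rect(biggest(mh),.164),C[mh].mean(0))
rl=np.zeros(z.shape,bool); rl[145:185,280:310]=1
ml=rl&(z>.12)&(z<.14); print('lid',rect(biggest(ml),.13),C[ml].mean(0))
mt=reg&((hsv[...,0]<8)|(hsv[...,0]>172))&(hsv[...,1]>150)&(z>.04); print('tom',C[mt].min(0),C[mt].max(0))
rm=np.zeros(z.shape,bool); rm[205:245,145:200]=1; mm=rm&(z>.05); print('mug',C[mm].min(0),C[mm].max(0))
E
```

```text
board [ 23  91 245] [0.517 0.115 0.024]
rim [ 24  91 245] [0.474 0.138 0.021]
groove [ 13 156 119] [0.616 0.056 0.012]
lid [ 43  36 201] [ 0.616 -0.014  0.131]
stand [ 13 162 200] [ 0.481 -0.299  0.08 ]
handle [ 12 155 120] [ 0.457 -0.331  0.163]
guard [115  13 118] [ 0.461 -0.324  0.085]
tom [ 38 159  85] [0.5   0.031 0.068]
mug [120  11  45] [0.432 0.367 0.003]
top [ 14  60 190] [0.382 0.006 0.003]
depth board ((547.8483276367188, 54.828086853027344), (200.649169921875, 228.27197265625), 4.4915289878845215)
color board ((551.6739501953125, 30.254135131835938), (204.20458984375, 285.6583251953125), 4.471050262451172)
groove 414 [ 0.44186313 -0.11531475  0.016     ] [0.63038405 0.14798772 0.016     ]
stand ((460.85308837890625, -333.2198486328125), (92.4786148071289, 88.06721496582031), 87.74423217773438)
handle top 84 ((460.9833679199219, -333.7433776855469), (26.871273040771484, 22.46217155456543), 80.25440979003906) [ 0.46101799 -0.33456735  0.16145235]
lid ((616.64013671875, -13.06452751159668), (44.96086502075195, 41.40318298339844), 1.3955918550491333) [ 0.61719626 -0.01357045  0.12897097]
tom [0.47069918 0.0025548  0.05692367] [0.5299562  0.05781992 0.07818953]
mug [ 0.39149727 -0.01698411  0.05018842] [0.4670884  0.38984975 1.16332552]
```

Choices by description: the jar is the one on the board (lid top measured at z 0.13, as expected) and the scraper is the brown one in the stand (top at z 0.163, as expected). Next I'll write a row calculator and fly over the jar.

```bash
cat >> h.py <<'E'
def frame(h):
    h=np.radians(h); y=np.array([np.cos(h),np.sin(h),0]); z=np.array([0,0,-1.]); return np.c_[np.cross(y,z),y,z]
def heading(o): 
    y=Rot.from_quat(o['tcp_rot']).as_matrix()[:,1]; return np.degrees(np.arctan2(y[1],y[0]))
def rows(goals,step=.045,start=None):
    """goals: list of (pos, heading, step?) ; prints rows (scaled), 5 to a call"""
    o=bot.get_obs(); p,R=start or (o['tool_pos'],Rot.from_quat(o['tcp_rot']).as_matrix()); out=[]
    for g in goals:
        T,Rg=np.array(g[0],float),frame(g[1]); s=g[2] if len(g)>2 else step
        rv=Rot.from_matrix(R.T@Rg).as_rotvec()
        n=max(1,int(np.ceil(max(np.linalg.norm(T-p)/s,np.linalg.norm(rv)/np.radians(10))-.05)))
        for k in range(n):
            r=np.r_[R.T@(T-p)/(n-k)/.3, Rot.from_matrix(R.T@Rg).as_rotvec()/(n-k)/2/np.pi].round(4)
            out.append(r); p=p+R@r[:3]*.3; R=R@Rot.from_rotvec(r[3:]*2*np.pi).as_matrix()
    for i in range(0,len(out),5): print([[float(v)+0 for v in r] for r in out[i:i+5]])
    print(len(out),'end',p.round(4)); return p,R
E
python3 - <<'E'
from h import *
rows([((.612,-.013,.30),0)])
E
```

```text
[[-0.1269, -0.0786, -0.0098, 0.0, 0.0, 0.0125], [-0.1326, -0.0684, -0.0098, 0.0, 0.0, 0.0125], [-0.1376, -0.0577, -0.0098, 0.0, 0.0, 0.0125], [-0.1417, -0.0468, -0.0098, 0.0, 0.0, 0.0125], [-0.1449, -0.0355, -0.0098, 0.0, 0.0, 0.0125]]
[[-0.1473, -0.024, -0.0098, 0.0, 0.0, 0.0125], [-0.1487, -0.0124, -0.0098, 0.0, 0.0, 0.0125], [-0.1492, -0.0007, -0.0098, 0.0, 0.0, 0.0125], [-0.1488, 0.011, -0.0098, 0.0, 0.0, 0.0125], [-0.1475, 0.0226, -0.0098, 0.0, 0.0, 0.0126]]
[[-0.1452, 0.0342, -0.0098, 0.0, 0.0, 0.0125], [-0.1421, 0.0455, -0.0098, 0.0, 0.0, 0.0126], [-0.138, 0.0566, -0.0098, 0.0, 0.0001, 0.0125], [-0.1332, 0.0673, -0.0099, -0.0001, 0.0, 0.0126], [-0.1274, 0.0776, -0.0099, 0.0, 0.0001, 0.0125]]
15 end [ 0.612 -0.013  0.3  ]
```

```bash
P="python3 -m pendant"
$P '[[-0.127,-0.079,-0.01,0,0,0.0125],[-0.133,-0.068,-0.01,0,0,0.0125],[-0.138,-0.058,-0.01,0,0,0.0125],[-0.142,-0.047,-0.01,0,0,0.0125],[-0.145,-0.036,-0.01,0,0,0.0125]]' 1
$P '[[-0.147,-0.024,-0.01,0,0,0.0125],[-0.149,-0.012,-0.01,0,0,0.0125],[-0.149,-0.001,-0.01,0,0,0.0125],[-0.149,0.011,-0.01,0,0,0.0125],[-0.1475,0.023,-0.01,0,0,0.0125]]'
$P '[[-0.145,0.034,-0.01,0,0,0.0125],[-0.142,0.0455,-0.01,0,0,0.0125],[-0.138,0.057,-0.01,0,0,0.0125],[-0.133,0.067,-0.01,0,0,0.0125],[-0.127,0.078,-0.01,0,0,0.0125]]'
$P '[[0,0,0,0,0,0],[0,0,0,0,0,0],[0,0,0,0,0,0],[0,0,0,0,0,0],[0,0,0,0,0,0]]'
python3 - <<'E'
from h import *
o=bot.get_obs(); print(o['time'],o['tool_pos'],heading(o))
f=grab('wrist'); print(-f['R'].T@f['t'],f['R'],f['fx']); save(f,'w1.png',s=1.4)
print(proj(f,[[.617,-.013,.13],[.617,-.013,.024],[.57,-.2,0]])*1.4)
C=cloud(f); z=C[...,2]
m=((z>.12)&(z<.14)).astype(np.uint8); c=max(cv2.findContours(m,0,1)[0],key=cv2.contourArea).reshape(-1,2)
P=onplane(f,c,.13)[:,:2]*1000; print('lid',cv2.minEnclosingCircle(P.astype(np.float32)),C[m>0].mean(0))
E
```

```text
time: 0.78
tool_pos: [0.3508, 0.3484, 0.2711]
tcp_rot: [0.383, 0.924, -0.0, -0.0]
contact_force: [1.5, 0.5, -0.4]
finger_gap: 0.0853
time: 1.4
tool_pos: [0.482, 0.167, 0.2861]
tcp_rot: [0.556, 0.831, -0.0, -0.0]
contact_force: [-0.5, -0.1, 0.2]
finger_gap: 0.0855
time: 2.02
tool_pos: [0.6132, -0.0139, 0.301]
tcp_rot: [0.707, 0.707, -0.0, -0.0]
contact_force: [-0.0, 0.1, 0.0]
finger_gap: 0.0854
time: 2.65
tool_pos: [0.6125, -0.0121, 0.3014]
tcp_rot: [0.706, 0.708, 0.0, 0.0]
contact_force: [0.8, -0.3, -0.6]
finger_gap: 0.0854
2.65 [ 0.61247271 -0.01211166  0.30143682] 0.1567983511626124
[0.61370993 0.06932521 0.4185677 ] [[ 9.99996119e-01  2.69187220e-03  7.18198423e-04]
 [ 2.32473112e-03 -9.48290089e-01  3.17396443e-01]
 [ 1.53545111e-03 -3.17393541e-01 -9.48292667e-01]] 340.50350935601006
[[389.86533732 275.85751522]
 [388.63322567 241.16723329]
 [341.00983967 418.6173935 ]]
lid ((789.5909423828125, -11.0609130859375), 146.8033905029297) [0.7406439  0.00449881 0.12991854]
```

View pics/w1.png

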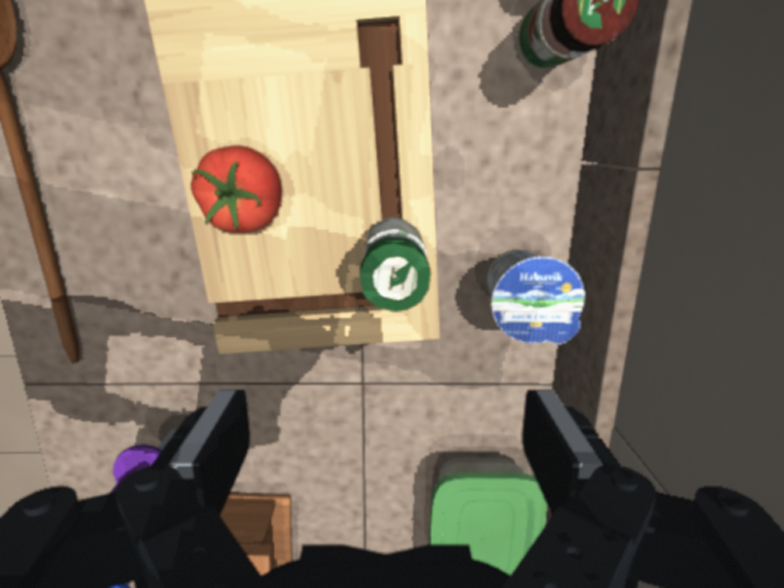

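The wrist view (1.4x) shows the jar lid at (396,275), the groove's wide end at (380,42), leg 1 running down to the jar, leg 2 at about (290,303) and the tomato at (238,190). I'll measure the lid and the groove here.

```bash
python3 - <<'E'
from h import *
f=grab('wrist'); C=cloud(f); hsv=cv2.cvtColor(f['color'],cv2.COLOR_RGB2HSV); z=C[...,2]
s=lambda x0,y0,x1,y1:(slice(int(y0/1.4),int(y1/1.4)),slice(int(x0/1.4),int(x1/1.4)))
L=np.zeros(z.shape,bool); L[s(340,225,450,325)]=1
m=L&(z>.12)&(z<.14); c=max(cv2.findContours(m.astype(np.uint8),0,1)[0],key=cv2.contourArea).reshape(-1,2)
P=onplane(f,c,.13)[:,:2]*1000; print('lid',cv2.minEnclosingCircle(P.astype(np.float32)),C[m].mean(0))
B=np.zeros(z.shape,bool); B[s(150,0,445,360)]=1
b=B&(z>.006)&(z<.03); b=cv2.morphologyEx(b.astype(np.uint8),cv2.MORPH_OPEN,np.ones((3,3)))
d=B&(hsv[...,0]<20)&(hsv[...,1]>90)&(hsv[...,2]<150)&(z<.022)&(z>.004)
v,u=np.nonzero(d); X=onplane(f,np.c_[u,v],.024)*1000
# leg1: bins in y, midpoints in x ; leg2: bins in x, midpoints in y
def mids(A,a,b,lo,hi,dw):
    out=[]
    for q in np.arange(lo,hi,4):
        k=(A[:,a]>=q)&(A[:,a]<q+4)
        if k.sum()>5: w=np.percentile(A[k,b],[2,98]); out.append((q+2,w.mean(),w[1]-w[0]))
    out=np.array(out); out=out[abs(out[:,2]-18)<5]; p=np.polyfit(out[:,0],out[:,1],1); print(len(out),'slope deg',np.degrees(np.arctan(p[0])),'mid',p,'width',np.median(out[:,2]),'res',np.std(out[:,1]-np.polyval(p,out[:,0]))); return p
l1=X[(X[:,0]>590)&(X[:,0]<640)]; p1=mids(l1,1,0,25,112,18)
l2=X[(X[:,1]<-30)&(X[:,1]>-110)]; p2=mids(l2,0,1,460,590,18)
st=X[(X[:,1]>112)&(X[:,0]>585)&(X[:,0]<635)]; print('start box',np.percentile(st,[1,99],axis=0))
# corner: x=p1[0]y+p1[1], y=p2[0]x+p2[1]
y=(p2[0]*p1[1]+p2[1])/(1-p2[0]*p1[0]); print('corner',p1[0]*y+p1[1],y)
# board face edges by colour/depth
h=B&(z>.019)&(z<.03)
for yy in (140,100,60): 
    k=h&(abs(C[...,1]*1000-yy)<2); print(yy,'x edges',np.percentile(C[k][:,0]*1000,[0.5,99.5]))
for xx in (480,520,560,600): 
    k=h&(abs(C[...,0]*1000-xx)<2); print(xx,'y low edge',np.percentile(C[k][:,1]*1000,[0.5]))
t=B&(z>.04)&((hsv[...,0]<8)|(hsv[...,0]>172))&(hsv[...,1]>150); print('tom',C[t].min(0),C[t].max(0))
rows([((.616,-.0125,.20),0),((.616,-.0125,.112),0,.03)])
E
```

```text
lid ((620.3223266601562, -13.171361923217773), 23.514019012451172) [ 0.62032889 -0.01317528  0.12912031]
22 slope deg -4.4855865647519995 mid [-7.84485918e-02  6.19735469e+02] width 15.892763669932094 res 0.1951931718426273
31 slope deg 4.2801022045746 mid [ 7.48411414e-02 -1.10239424e+02] width 14.59797961780199 res 0.7717859887404954
start box [[594.12014352 112.79497323  24.        ]
 [624.11447821 150.22182568  24.        ]]
corner 624.7157765459777 -63.4849819459357
140 x edges [443.7662182  642.79067459]
100 x edges [447.78179942 646.24563942]
60 x edges [450.5095608  649.14829658]
480 y low edge [-113.7956301]
520 y low edge [-111.19486541]
560 y low edge [-106.61502845]
600 y low edge [-104.21831829]
tom [0.47541533 0.00240761 0.05122142] [0.61378264 0.06918572 0.41854555]
[[-0.0001, 0.0038, 0.1127, 0.0, 0.0, 0.0001], [-0.0002, 0.0038, 0.1127, 0.0, 0.0, 0.0001], [-0.0001, 0.0037, 0.1127, 0.0, 0.0, 0.0002], [0.0, 0.0, 0.0978, 0.0, 0.0, 0.0], [0.0, 0.0, 0.0977, 0.0, 0.0, 0.0]]
[[0.0, 0.0, 0.0978, 0.0, 0.0, 0.0]]
6 end [ 0.616  -0.0125  0.112 ]
```

Lid at (620,-13); board yaw is 4.47°, and the corner from the groove lines (625,-63) agrees with the board outline (624,-64). Grasping the jar now.

```bash
P="python3 -m pendant"
$P '[[-0.003,0.025,0.1,0,0,0],[0,0,0.16,0,0,0],[0,0,0.16,0,0,0],[0,0,0.14,0,0,0],[0,0,0.09,0,0,0]]' 0.75
$P '[[0,0,0,0,0,0],[0,0,0,0,0,0],[0,0,0,0,0,0],[0,0,0,0,0,0],[0,0,0,0,0,0]]' 0 40
$P '[[0,0,-0.05,0,0,0],[0,0,-0.1,0,0,0],[0,0,-0.1,0,0,0],[-0.08,-0.04,0,0,0,0],[-0.1,-0.05,0,0,0,0]]'
$P '[[-0.1,-0.05,0,0,0,0],[-0.1,-0.04,0,0,0,0],[-0.1,-0.02,0,0,0,0],[-0.08,-0.017,0,0,0,0],[-0.03,0,0,0,0,0]]'
python3 - <<'E'
from h import *
o=bot.get_obs(); print(o['time'],o['tool_pos'],heading(o),o['finger_gap'],o['contact_force'])
f=grab('side'); p=proj(f,[*o['tool_pos']])[0]; print(p); u,v=p.astype(int); save(f,'s1.png',(u-100,v-60,u+100,v+110),3)
E
```

```text
time: 3.38
tool_pos: [0.6189, -0.0132, 0.1037]
tcp_rot: [0.706, 0.708, -0.001, -0.001]
contact_force: [-0.1, 0.2, -0.4]
finger_gap: 0.064
time: 4.0
tool_pos: [0.6205, -0.0136, 0.1068]
tcp_rot: [0.706, 0.708, 0.0, 0.0]
contact_force: [-0.0, -0.2, -1.6]
finger_gap: 0.0443
time: 4.62
tool_pos: [0.5937, -0.0679, 0.1833]
tcp_rot: [0.706, 0.708, 0.001, 0.001]
contact_force: [0.5, -0.4, -1.4]
finger_gap: 0.0443
time: 5.25
tool_pos: [0.5555, -0.192, 0.1824]
tcp_rot: [0.707, 0.707, 0.0, 0.001]
contact_force: [0.3, 0.9, -0.8]
finger_gap: 0.0441
5.25 [ 0.55548095 -0.19196552  0.18244721] 0.01646220705965268 0.04413431679265262 [ 0.34030578  0.9055918  -0.76324122]
[350.73169313 192.33854535]
```

View pics/s1.png

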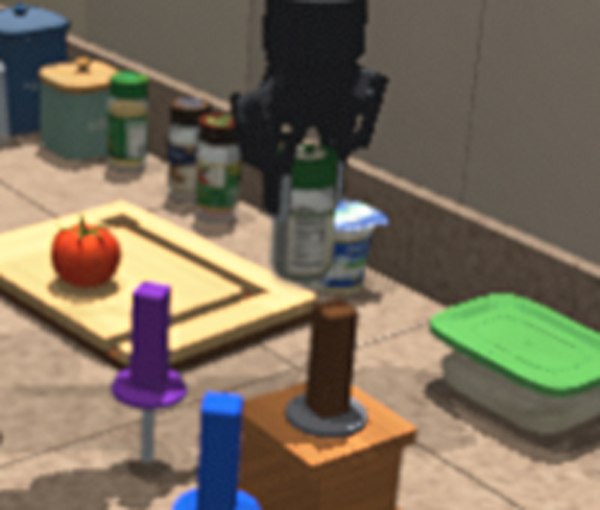

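The side crop shows the jar held upright, bottom clear of the worktop at about (303,275). Lowering and releasing it.

```bash
P="python3 -m pendant"
$P '[[0,0,0.1,0,0,0],[0,0,0.1,0,0,0],[0,0,0.07,0,0,0],[0,0,0.04,0,0,0],[0,0,0.017,0,0,0]]'
$P '[[0,0,0.004,0,0,0],[0,0,0,0,0,0],[0,0,0,0,0,0],[0,0,0,0,0,0],[0,0,0,0,0,0]]'
$P '[[0,0,0,0,0,0],[0,0,0,0,0,0],[0,0,0,0,0,0],[0,0,0,0,0,0],[0,0,0,0,0,0]]' 0.75
$P '[[0,0,-0.05,0,0,0],[0,0,-0.15,0,0,0],[0,0,-0.2,0,0,0],[0,0,-0.2,0,0,0],[0,0,-0.15,0,0,0]]'
python3 - <<'E'
from h import *
o=bot.get_obs(); print(o['time'],o['tool_pos'],heading(o),o['finger_gap'],o['contact_force'])
rows([((.461,-.405,.31),-2.3)])
E
```

```text
time: 5.92
tool_pos: [0.5556, -0.1901, 0.083]
tcp_rot: [0.706, 0.708, 0.0, -0.0]
contact_force: [0.1, 0.1, -0.3]
finger_gap: 0.0443
time: 6.55
tool_pos: [0.5555, -0.1907, 0.0822]
tcp_rot: [0.706, 0.708, 0.0, 0.0]
contact_force: [0.4, -0.4, -0.4]
finger_gap: 0.0442
time: 7.18
tool_pos: [0.5554, -0.1907, 0.082]
tcp_rot: [0.706, 0.708, -0.0, 0.0]
contact_force: [-0.2, 0.5, 0.0]
finger_gap: 0.0642
time: 7.8
tool_pos: [0.5558, -0.1909, 0.3117]
tcp_rot: [0.706, 0.708, 0.001, 0.002]
contact_force: [-0.2, 0.6, -0.0]
finger_gap: 0.0644
7.8 [ 0.55583158 -0.19087797  0.31168189] 0.11047318218153916 0.06435400670694474 [-0.20630426  0.58540307 -0.02309621]
[[-0.1189, -0.0529, 0.001, 0.0001, 0.0001, 0.0011], [-0.1192, -0.0521, 0.001, 0.0001, 0.0001, 0.0011], [-0.1196, -0.0513, 0.0009, 0.0001, 0.0, 0.0011], [-0.1199, -0.0504, 0.0009, 0.0001, 0.0001, 0.0011], [-0.1203, -0.0496, 0.0009, 0.0001, 0.0, 0.0011]]
[[-0.1206, -0.0488, 0.001, 0.0002, 0.0001, 0.0012]]
6 end [ 0.461 -0.405  0.31 ]
```

```bash
P="python3 -m pendant"
$P '[[-0.095,-0.063,0,0,0,0],[-0.115,-0.077,0,0,0,0],[-0.115,-0.077,0,0,0,0],[-0.1,-0.067,0,0,0,0],[-0.05,-0.032,0.03,0,0,0]]' 1
$P '[[0,0,0,0,0,0],[0,0,0,0,0,0],[0,0,0,0,0,0],[0,0,0,0,0,0],[0,0,0,0,0,0]]'
python3 - <<'E'
from h import *
o=bot.get_obs(); print(o['time'],o['tool_pos'],heading(o))
f=grab('top'); C=cloud(f); m=np.zeros(C.shape[:2],bool); 
k=(abs(C[...,0]-.5555)<.05)&(abs(C[...,1]+.19)<.05)&(C[...,2]>.09)&(C[...,2]<.12); print('jar',k.sum(),C[k].mean(0) if k.any() else '')
f=grab('wrist'); save(f,'w2.png',s=1.4); C=cloud(f); z=C[...,2]
near=(abs(C[...,0]-.461)<.06)&(abs(C[...,1]+.334)<.06)
def info(n,m,h):
    c=max(cv2.findContours(m.astype(np.uint8),0,1)[0],key=cv2.contourArea).reshape(-1,2)
    print(n,cv2.minAreaRect((onplane(f,c,h)[:,:2]*1000).astype(np.float32)),C[m].mean(0))
info('handle',near&(z>.155)&(z<.172),.164)
info('stand',near&(z>.074)&(z<.092),.08)
hsv=cv2.cvtColor(f['color'],cv2.COLOR_RGB2HSV)
g=near&(z>.08)&(z<.093)&(hsv[...,1]<60); info('guard',g,.086)
print(proj(f,[.461,-.334,.164])*1.4)
E
```

```text
time: 8.43
tool_pos: [0.4604, -0.335, 0.2996]
tcp_rot: [0.707, 0.707, -0.0, 0.002]
contact_force: [0.7, 0.5, -0.6]
finger_gap: 0.0856
time: 9.05
tool_pos: [0.4612, -0.333, 0.2981]
tcp_rot: [0.706, 0.708, 0.0, 0.0]
contact_force: [0.3, 0.1, 0.4]
finger_gap: 0.0852
9.05 [ 0.46115423 -0.33303908  0.29808751] 0.1414467157926647
jar 218 [ 0.55469175 -0.19083771  0.10409217]
handle ((463.04205322265625, -334.1788330078125), (25.316551208496094, 23.618337631225586), 80.19181060791016) [ 0.46299864 -0.334461    0.16287157]
stand ((462.8067626953125, -333.4014587402344), (90.40109252929688, 89.32730865478516), 87.67192077636719) [ 0.46236376 -0.32665895  0.0808182 ]
guard ((462.5592041015625, -332.2381591796875), (53.92898178100586, 47.766578674316406), 0.11809299141168594) [ 0.4621269  -0.32818638  0.0855952 ]
[[382.25706393 294.30227493]]
```

View pics/w2.png

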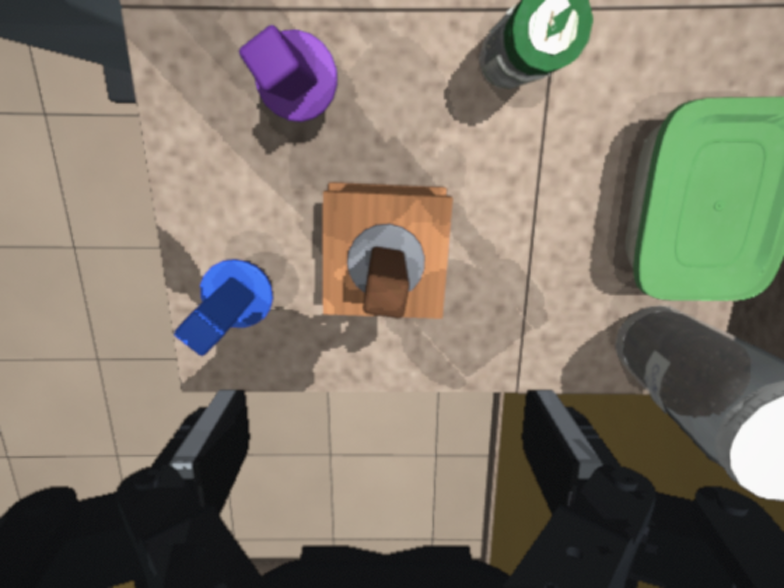

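The jar stands upright on the worktop at (555,-191). The wrist view (1.4x) shows the brown handle top at (387,297) in the stand, purple at (285,65) and blue at (215,320). The handle yaw is -9.8° in both views, centre (463,-334). Grasping it.

```bash
P="python3 -m pendant"
$P '[[-0.003,0.006,0.03,0,0,0.0138],[0,0,0.08,0,0,0.0138],[0,0,0.15,0,0,0],[0,0,0.15,0,0,0],[0,0,0.11,0,0,0]]' 0.6
$P '[[0,0,0.037,0,0,0],[0,0,0,0,0,0],[0,0,0,0,0,0],[0,0,0,0,0,0],[0,0,0,0,0,0]]'
$P '[[0,0,0,0,0,0],[0,0,0,0,0,0],[0,0,0,0,0,0],[0,0,0,0,0,0],[0,0,0,0,0,0]]' 0 70
python3 - <<'E'
from h import *
o=bot.get_obs(); print(o['time'],o['tool_pos'],heading(o),o['finger_gap'],o['contact_force'],o['moment'])
E
```

```text
time: 9.78
tool_pos: [0.4621, -0.3336, 0.1398]
tcp_rot: [0.765, 0.644, -0.0, -0.001]
contact_force: [0.2, -0.4, 0.4]
finger_gap: 0.0511
time: 10.4
tool_pos: [0.463, -0.3346, 0.1318]
tcp_rot: [0.765, 0.644, 0.0, 0.001]
contact_force: [0.5, -0.4, 0.2]
finger_gap: 0.0511
time: 11.02
tool_pos: [0.4628, -0.3344, 0.1312]
tcp_rot: [0.765, 0.644, -0.0, 0.0]
contact_force: [-0.3, -0.1, 3.0]
finger_gap: 0.0234
11.025 [ 0.46284886 -0.33443636  0.13120737] -9.826931538578503 0.023357665628510233 [-0.31589081 -0.10471581  2.9529683 ] [-0.03250103  0.02468168 -0.01530271]
```

```bash
P="python3 -m pendant"
$P '[[0,0,-0.05,0,0,0],[0,0,-0.1,0,0,0],[0,0,-0.1,0,0,0],[0,0,-0.1,0,0,0],[0,0,-0.05,0,0,0]]'
python3 - <<'E'
from h import *
o=bot.get_obs(); print(o['time'],o['tool_pos'],heading(o),o['finger_gap'],o['contact_force'],o['moment'])
rows([((.609,.135,.24),-9.83,.048)])
E
```

```text
time: 11.65
tool_pos: [0.4631, -0.3346, 0.2531]
tcp_rot: [0.765, 0.644, 0.0, 0.001]
contact_force: [0.3, 0.1, -1.4]
finger_gap: 0.0231
11.65 [ 0.46309766 -0.33462454  0.2531493 ] -9.824546000913145 0.02312211188534849 [ 0.34259278  0.07773611 -1.40743152] [-0.00489666 -0.03607397 -0.01726231]
[[0.1478, 0.0193, 0.0038, 0.0, 0.0, 0.0], [0.1478, 0.0193, 0.0038, 0.0, 0.0, 0.0], [0.1478, 0.0193, 0.0038, 0.0, 0.0, 0.0], [0.1478, 0.0193, 0.0038, 0.0, 0.0, 0.0], [0.1478, 0.0193, 0.0038, 0.0, 0.0, 0.0]]
[[0.1478, 0.0193, 0.0038, 0.0001, 0.0, 0.0], [0.1477, 0.0192, 0.0037, 0.0, 0.0001, 0.0], [0.1478, 0.0193, 0.0039, 0.0001, 0.0, 0.0], [0.1477, 0.0192, 0.0038, 0.0, 0.0001, 0.0], [0.1477, 0.0193, 0.0039, 0.0001, 0.0, 0.0]]
[[0.1478, 0.0192, 0.0039, 0.0, 0.0001, 0.0]]
11 end [0.609 0.135 0.24 ]
```

```bash
P="python3 -m pendant"
$P '[[0.06,0.008,0,0,0,0],[0.1,0.013,0,0,0,0],[0.13,0.017,0,0,0,0],[0.14,0.018,0,0,0,0],[0.14,0.018,0,0,0,0]]'
$P '[[0.14,0.018,0,0,0,0],[0.14,0.018,0,0,0,0],[0.14,0.018,0,0,0,0],[0.13,0.017,0.01,0,0,0],[0.12,0.016,0.01,0,0,0]]'
$P '[[0.12,0.016,0.01,0,0,0],[0.1,0.013,0.01,0,0,0],[0.08,0.011,0,0,0,0],[0.05,0.007,0,0,0,0],[0.036,0.005,0,0,0,0]]'
python3 - <<'E'
from h import *
o=bot.get_obs(); print(o['time'],o['tool_pos'],heading(o),o['finger_gap'],o['contact_force'],o['moment'])
for n in('wrist','side'):
    f=grab(n); t=o['tool_pos']-[0,0,.111]; p=proj(f,[t,[.609,.135,.012]]); print(n,p)
    u,v=p.mean(0).astype(int)
    b=(max(0,u-90),max(0,v-90),u+90,min(420,v+70)); print(b); save(f,f'c_{n}.png',b,3)
a=cv2.imread('pics/c_wrist.png');b=cv2.imread('pics/c_side.png'); hh=max(a.shape[0],b.shape[0])
im=np.hstack([cv2.copyMakeBorder(i,0,hh-i.shape[0],0,0,cv2.BORDER_CONSTANT) for i in(a,b)]); s=min(1,800/im.shape[1]); cv2.imwrite('pics/ws.png',cv2.resize(im,None,fx=s,fy=s))
E
```

```text
time: 12.28
tool_pos: [0.5132, -0.1665, 0.2488]
tcp_rot: [0.765, 0.644, -0.0, -0.002]
contact_force: [0.2, 0.4, -1.2]
finger_gap: 0.0234
time: 12.9
tool_pos: [0.5727, 0.0268, 0.2428]
tcp_rot: [0.765, 0.644, -0.001, -0.002]
contact_force: [1.1, 0.2, -1.4]
finger_gap: 0.0231
time: 13.52
tool_pos: [0.6083, 0.1365, 0.2378]
tcp_rot: [0.765, 0.644, -0.001, -0.001]
contact_force: [-0.7, -0.7, -1.6]
finger_gap: 0.0228
13.525 [0.6083125  0.13647872 0.23783678] -9.790521150299762 0.022779635625424417 [-0.68322064 -0.70558573 -1.6479589 ] [ 0.03425018 -0.00334658 -0.00803026]
wrist [[273.27402983 219.4279428 ]
 [274.92010006 183.12809759]]
(np.int64(184), np.int64(111), np.int64(364), np.int64(271))
side [[289.66116355 171.71502008]
 [289.65405793 208.24350811]]
(np.int64(199), np.int64(99), np.int64(379), np.int64(259))
```

View pics/ws.png

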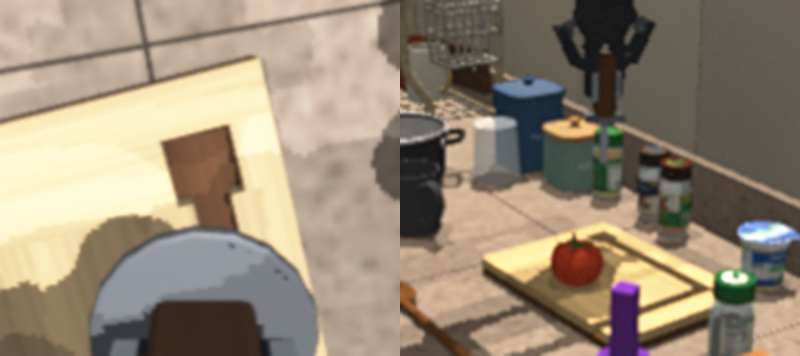

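The scraper hangs straight in the side crop (pin at about (603,140)); the wrist crop shows the wide end at (205,165), just ahead of the guard. One measurement of the wide end and of the guard centre (for tilt in the grip).

```bash
python3 - <<'E'
from h import *
from scipy.optimize import least_squares
o=bot.get_obs(); print(o['tool_pos'])
f=grab('wrist'); C=cloud(f); z=C[...,2]; hsv=cv2.cvtColor(f['color'],cv2.COLOR_RGB2HSV)
d=(abs(C[...,0]-.609)<.03)&(abs(C[...,1]-.135)<.03)&(hsv[...,0]<20)&(hsv[...,1]>90)&(hsv[...,2]<160)&(z<.024)&(z>0)
d=cv2.morphologyEx(d.astype(np.uint8),cv2.MORPH_OPEN,np.ones((3,3)))
v,u=np.nonzero(d); X=onplane(f,np.c_[u,v],.024)*1000
c,s=np.cos(np.radians(4.47)),np.sin(np.radians(4.47)); B=X[:,:2]@np.array([[c,-s],[s,c]])  # board-aligned
w=B[:,1]; hi=np.percentile(w,99.5); k=w>hi-28; lo,up=np.percentile(B[k,0],[1.5,98.5]); cb=np.array([(lo+up)/2,hi-16]); print('width',up-lo,'start',cb@np.array([[c,s],[-s,c]]))
k=(w<hi-36); 
if k.sum()>20: lo,up=np.percentile(B[k,0],[2,98]); print('leg width',up-lo,'offset from start centre',(lo+up)/2-cb[0])
g=(abs(C[...,0]-.608)<.04)&(abs(C[...,1]-.136)<.04)&(z>.17)&(z<.2); print('guard z',np.median(z[g]))
cn=max(cv2.findContours(g.astype(np.uint8),0,1)[0],key=cv2.contourArea).reshape(-1,2)
P=onplane(f,cn,.193)[:,:2]*1000; P=P[P[:,1]>140]
r=least_squares(lambda q:np.hypot(P[:,0]-q[0],P[:,1]-q[1])-28,[608,136],loss='soft_l1'); print('guard centre',r.x,'rms',np.sqrt(np.mean(r.fun**2)),len(P))
q=C[g]; A=np.c_[q[:,:2],np.ones(len(q))]; print('guard plane slope',np.linalg.lstsq(A,q[:,2],rcond=None)[0])
E
```

```text
[0.60870409 0.13630598 0.23842199]
width 29.470427529972312 start [609.37784352 134.61259051]
leg width 15.983282046952354 offset from start centre -0.14923745019041235
guard z 0.1926589619406816
guard centre [610.31309798 134.05022107] rms 8.975477686904028 187
guard plane slope [-0.00403856 -0.0272232   0.19923235]
```

```bash
P="python3 -m pendant"
$P '[[-0.005,0.003,0.06,0,0,0],[0,0,0.1,0,0,0],[0,0,0.1,0,0,0],[0,0,0.06,0,0,0],[0,0,0.02,0,0,0]]'
$P '[[0,0,0.01,0,0,0],[0,0,0.01,0,0,0],[0,0,0.009,0,0,0],[0,0,0.006,0,0,0],[0,0,0,0,0,0]]'
python3 - <<'E'
from h import *
o=bot.get_obs(); print(o['time'],o['tool_pos'],heading(o),o['contact_force'],o['moment'])
R=Rot.from_quat(o['tcp_rot']).as_matrix()
y=np.radians(4.47); bx=np.array([np.cos(y),np.sin(y),0]); by=np.array([-np.sin(y),np.cos(y),0])
print('board -y 5mm/row', R.T@(-by*.005)/.3, ' -x', R.T@(-bx*.005)/.3)
E
```

```text
time: 14.3
tool_pos: [0.6087, 0.1334, 0.1351]
tcp_rot: [0.765, 0.644, -0.001, -0.001]
contact_force: [-0.1, 0.4, -1.0]
finger_gap: 0.023
time: 14.92
tool_pos: [0.6095, 0.1339, 0.1264]
tcp_rot: [0.765, 0.644, -0.0, -0.0]
contact_force: [0.5, 0.5, -2.3]
finger_gap: 0.023
14.925 [0.60951024 0.13389108 0.12636114] -9.82564650820397 [ 0.47474097  0.46021697 -2.29274918] [ 0.00357642  0.00193516 -0.03018066]
board -y 5mm/row [-1.61505749e-02  4.11542304e-03 -9.29830532e-08]  -x [-4.11542303e-03 -1.61505749e-02  1.68011436e-06]
```

```bash
P="python3 -m pendant"
$P '[[-0.01,0.0025,0.003,0,0,0],[-0.0162,0.0041,0,0,0,0],[-0.0162,0.0041,0,0,0,0],[-0.0162,0.0041,0,0,0,0],[-0.0162,0.0041,0,0,0,0]]'
$P '[[-0.0162,0.0041,0,0,0,0],[-0.0162,0.0041,0,0,0,0],[-0.0162,0.0041,0,0,0,0],[-0.0162,0.0041,0,0,0,0],[-0.0162,0.0041,0,0,0,0]]'
$P '[[-0.0162,0.0041,0,0,0,0],[-0.0162,0.0041,0,0,0,0],[-0.0162,0.0041,0,0,0,0],[-0.0162,0.0041,0,0,0,0],[-0.0162,0.0041,0,0,0,0]]'
python3 - <<'E'
from h import *
o=bot.get_obs(); p=o['tool_pos']*1000; print(o['time'],p,heading(o),o['contact_force'],o['moment'])
print('off line x',p[0]-(619.7-.0784*p[1]), 'to corner',(p[1]+63.7))
E
```

```text
time: 15.55
tool_pos: [0.6114, 0.1103, 0.1256]
tcp_rot: [0.765, 0.644, 0.0, 0.0]
contact_force: [1.2, 0.0, -1.5]
finger_gap: 0.0232
time: 16.18
tool_pos: [0.6132, 0.0855, 0.1255]
tcp_rot: [0.765, 0.644, -0.0, 0.0]
contact_force: [-0.1, -0.4, -1.2]
finger_gap: 0.0228
time: 16.8
tool_pos: [0.6152, 0.0605, 0.1255]
tcp_rot: [0.765, 0.644, -0.0, -0.0]
contact_force: [-0.2, -0.2, -1.0]
finger_gap: 0.0231
16.8 [615.15147204  60.47483061 125.49031308] -9.827310936397035 [-0.18427604 -0.1853791  -1.03614256] [-0.02935505 -0.00114582 -0.02322079]
off line x 0.19269876047280832 to corner 124.17483061220153
```

```bash
P="python3 -m pendant"
$P '[[-0.0162,0.0041,0,0,0,0],[-0.0162,0.0041,0,0,0,0],[-0.0162,0.0041,0,0,0,0],[-0.0162,0.0041,0,0,0,0],[-0.0162,0.0041,0,0,0,0]]'
$P '[[-0.0162,0.0041,0,0,0,0],[-0.0162,0.0041,0,0,0,0],[-0.0162,0.0041,0,0,0,0],[-0.0162,0.0041,0,0,0,0],[-0.0162,0.0041,0,0,0,0]]'
$P '[[-0.0162,0.0041,0,0,0,0],[-0.0162,0.0041,0,0,0,0],[-0.0162,0.0041,0,0,0,0],[-0.0162,0.0041,0,0,0,0],[-0.0162,0.0041,0,0,0,0]]'
$P '[[-0.0162,0.0041,0,0,0,0],[-0.0162,0.0041,0,0,0,0],[-0.0162,0.0041,0,0,0,0],[-0.0162,0.0041,0,0,0,0],[-0.0162,0.0041,0,0,0,0]]'
python3 - <<'E'
from h import *
o=bot.get_obs(); p=o['tool_pos']*1000; print(o['time'],p,heading(o),o['contact_force'],o['moment'])
print('off line x',p[0]-(619.7-.0784*p[1]), 'to corner',(p[1]+63.7))
E
```

```text
time: 17.42
tool_pos: [0.6171, 0.0355, 0.1255]
tcp_rot: [0.765, 0.644, 0.0, 0.0]
contact_force: [0.1, 0.1, -1.9]
finger_gap: 0.0233
time: 18.05
tool_pos: [0.619, 0.0105, 0.1255]
tcp_rot: [0.765, 0.644, -0.0, 0.0]
contact_force: [0.2, -0.1, -1.5]
finger_gap: 0.0231
time: 18.68
tool_pos: [0.6209, -0.0145, 0.1255]
tcp_rot: [0.765, 0.644, 0.0, -0.0]
contact_force: [0.5, 0.8, -1.2]
finger_gap: 0.023
time: 19.3
tool_pos: [0.6228, -0.0395, 0.1255]
tcp_rot: [0.765, 0.644, -0.0, -0.0]
contact_force: [0.0, -0.3, -1.9]
finger_gap: 0.0231
19.3 [622.79342369 -39.49498549 125.48870978] -9.8267861002758 [ 0.01787497 -0.34633081 -1.88103485] [-0.01450861  0.01087453 -0.03398413]
off line x -0.002983173096254177 to corner 24.20501451459431
```

```bash
P="python3 -m pendant"
$P '[[-0.0162,0.0041,0,0,0,0],[-0.0162,0.0041,0,0,0,0],[-0.0162,0.0041,0,0,0,0],[-0.0162,0.0041,0,0,0,0],[-0.01,0.0025,0,0,0,0]]'
$P '[[0,0,0,0,0,0],[-0.002,-0.008,0,0,0,0],[-0.0041,-0.0162,0,0,0,0],[-0.0041,-0.0162,0,0,0,0],[-0.0041,-0.0162,0,0,0,0]]'
$P '[[-0.0041,-0.0162,0,0,0,0],[-0.0041,-0.0162,0,0,0,0],[-0.0041,-0.0162,0,0,0,0],[-0.0041,-0.0162,0,0,0,0],[-0.0041,-0.0162,0,0,0,0]]'
python3 - <<'E'
from h import *
o=bot.get_obs(); p=o['tool_pos']*1000; print(o['time'],p,heading(o),o['contact_force'],o['moment'])
d=p[:2]-[624.6,-63.8]; y=np.radians(4.47); print('board xy',65+d@[np.cos(y),np.sin(y)],-100+d@[-np.sin(y),np.cos(y)])
f=grab('top'); C=cloud(f); b=proj(f,[p[0]/1e3,p[1]/1e3,.03])[0].astype(int); print(b)
E
```

```text
time: 19.92
tool_pos: [0.6245, -0.0626, 0.1255]
tcp_rot: [0.765, 0.644, -0.0, -0.0]
contact_force: [-0.4, -0.5, -1.7]
finger_gap: 0.0231
time: 20.55
tool_pos: [0.6066, -0.0635, 0.1255]
tcp_rot: [0.765, 0.644, -0.0, -0.0]
contact_force: [0.5, 0.1, -2.0]
finger_gap: 0.0233
time: 21.18
tool_pos: [0.5818, -0.0655, 0.1255]
tcp_rot: [0.765, 0.644, 0.0, 0.0]
contact_force: [0.7, -0.1, -1.2]
finger_gap: 0.0235
21.175 [581.76352287 -65.53554383 125.52898581] -9.82713601770269 [ 0.73691883 -0.11448072 -1.22489762] [-0.02090068 -0.00752398 -0.04323003]
board xy 22.158556264824263 -98.39171397303905
[310 179]
```

```bash
P="python3 -m pendant"
$P '[[-0.005,-0.016,0,0,0,0],[-0.005,-0.016,0,0,0,0],[-0.005,-0.016,0,0,0,0],[-0.005,-0.016,0,0,0,0],[-0.005,-0.016,0,0,0,0]]'
$P '[[-0.0041,-0.0162,0,0,0,0],[-0.0041,-0.0162,0,0,0,0],[-0.0041,-0.0162,0,0,0,0],[-0.0041,-0.0162,0,0,0,0],[-0.0041,-0.0162,0,0,0,0]]'
$P '[[-0.0041,-0.0162,0,0,0,0],[-0.0041,-0.0162,0,0,0,0],[-0.0041,-0.0162,0,0,0,0],[-0.0041,-0.0162,0,0,0,0],[-0.0041,-0.0162,0,0,0,0]]'
$P '[[-0.0041,-0.0162,0,0,0,0],[-0.0041,-0.0162,0,0,0,0],[-0.0041,-0.0162,0,0,0,0],[-0.0041,-0.0162,0,0,0,0],[-0.0041,-0.0162,0,0,0,0]]'
python3 - <<'E'
from h import *
o=bot.get_obs(); p=o['tool_pos']*1000; print(o['time'],p,heading(o),o['contact_force'],o['moment'])
d=p[:2]-[624.6,-63.8]; y=np.radians(4.47); print('board xy',65+d@[np.cos(y),np.sin(y)],-100+d@[-np.sin(y),np.cos(y)])
E
```

```text
time: 21.85
tool_pos: [0.5568, -0.0689, 0.1255]
tcp_rot: [0.765, 0.644, -0.0, 0.0]
contact_force: [0.6, 0.1, -1.7]
finger_gap: 0.0236
time: 22.48
tool_pos: [0.5318, -0.0707, 0.1255]
tcp_rot: [0.765, 0.644, -0.0, -0.0]
contact_force: [0.4, -0.4, -2.2]
finger_gap: 0.0232
time: 23.1
tool_pos: [0.5068, -0.0726, 0.1255]
tcp_rot: [0.765, 0.644, 0.0, 0.0]
contact_force: [0.3, 0.0, -1.3]
finger_gap: 0.0233
time: 23.72
tool_pos: [0.4819, -0.0745, 0.1255]
tcp_rot: [0.765, 0.644, 0.0, 0.0]
contact_force: [0.4, 0.2, -1.0]
finger_gap: 0.0235
23.725 [481.85113794 -74.54876741 125.5087081 ] -9.82611197583037 [ 0.38053677  0.21444714 -0.95269368] [-0.01155077 -0.02407082 -0.027148  ]
board xy -78.15238749216417 -99.59064027113521
```

```bash
P="python3 -m pendant"
$P '[[-0.0041,-0.0162,0,0,0,0],[-0.0041,-0.0162,0,0,0,0],[-0.0025,-0.01,0,0,0,0],[0,0,0,0,0,0],[0,0,0,0,0,0]]'
python3 - <<'E'
from h import *
o=bot.get_obs(); p=o['tool_pos']*1000
d=p[:2]-[624.6,-63.8]; y=np.radians(4.47); print('board xy',65+d@[np.cos(y),np.sin(y)],-100+d@[-np.sin(y),np.cos(y)])
f=grab('side'); u,v=proj(f,p/1e3-[0,0,.09])[0].astype(int); print(u,v); save(f,'s2.png',(u-80,v-60,u+80,v+50),5)
E
```

```text
time: 24.35
tool_pos: [0.4692, -0.0755, 0.1256]
tcp_rot: [0.765, 0.644, 0.0, 0.0]
contact_force: [-0.6, 0.4, -1.6]
finger_gap: 0.0234
board xy -90.8221583362066 -99.60044135642741
289 239
```

View pics/s2.png

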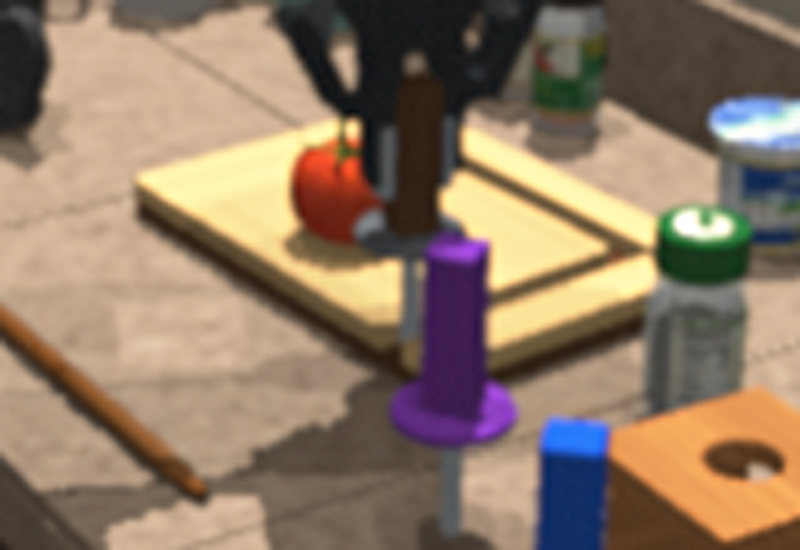

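The crop shows the pin down in the groove at the open end (405,345), the tomato untouched and the jar standing. Lifting slowly, then back to the stand.

```bash
P="python3 -m pendant"
$P '[[0,0,-0.008,0,0,0],[0,0,-0.015,0,0,0],[0,0,-0.02,0,0,0],[0,0,-0.06,0,0,0],[0,0,-0.12,0,0,0]]'
$P '[[0,0,-0.15,0,0,0],[0,0,-0.08,0,0,0],[0,0,-0.03,0,0,0],[-0.05,0.007,0,0,0,0],[-0.09,0.013,0,0,0,0]]'
$P '[[-0.12,0.018,0,0,0,0],[-0.13,0.02,0,0,0,0],[-0.13,0.02,0,0,0,0],[-0.12,0.018,0,0,0,0],[-0.1,0.015,0,0,0,0]]'
$P '[[-0.07,0.01,0,0,0,0],[-0.044,0.006,0,0,0,0],[0,0,0,0,0,0],[0,0,0,0,0,0],[0,0,0,0,0,0]]'
python3 - <<'E'
from h import *
o=bot.get_obs(); p=o['tool_pos']; print(o['time'],p,heading(o),o['contact_force'],o['moment'])
R=Rot.from_quat(o['tcp_rot']).as_matrix(); print('to hole',R.T@(np.array([.4629,-.3338,.1312])-p)/.3)
E
```

```text
time: 25.02
tool_pos: [0.468, -0.0751, 0.192]
tcp_rot: [0.765, 0.644, -0.001, -0.002]
contact_force: [0.1, 0.5, -0.9]
finger_gap: 0.0231
time: 25.65
tool_pos: [0.4671, -0.1183, 0.2688]
tcp_rot: [0.765, 0.644, -0.001, -0.001]
contact_force: [0.1, -0.6, -2.3]
finger_gap: 0.0233
time: 26.28
tool_pos: [0.4627, -0.3018, 0.2681]
tcp_rot: [0.765, 0.643, -0.0, -0.002]
contact_force: [0.7, 0.1, -1.5]
finger_gap: 0.0233
time: 26.9
tool_pos: [0.4631, -0.3336, 0.2705]
tcp_rot: [0.765, 0.644, 0.0, 0.0]
contact_force: [0.7, -0.5, -1.5]
finger_gap: 0.0233
26.9 [ 0.46313799 -0.33363924  0.27052571] -9.764432867505464 [ 0.72101472 -0.51848218 -1.47076355] [0.01372952 0.02375858 0.03423583]
to hole [-0.00069868 -0.00075255  0.46441888]
```

```bash
P="python3 -m pendant"
$P '[[0,0,0.05,0,0,0],[0,0,0.08,0,0,0],[0,0,0.06,0,0,0],[0,0,0.06,0,0,0],[0,0,0.06,0,0,0]]'
$P '[[0,0,0.06,0,0,0],[0,0,0.05,0,0,0],[0,0,0.025,0,0,0],[0,0,0.01,0,0,0],[0,0,0.005,0,0,0]]'
$P '[[0,0,0.003,0,0,0],[0,0,0,0,0,0],[0,0,0,0,0,0],[0,0,0,0,0,0],[0,0,0,0,0,0]]'
python3 - <<'E'
from h import *
o=bot.get_obs(); print(o['time'],o['tool_pos'],heading(o),o['contact_force'],o['moment'])
E
```

```text
time: 27.52
tool_pos: [0.4629, -0.3344, 0.1763]
tcp_rot: [0.765, 0.644, 0.0, 0.0]
contact_force: [-0.4, 0.1, -0.2]
finger_gap: 0.0234
time: 28.15
tool_pos: [0.4632, -0.3348, 0.1328]
tcp_rot: [0.765, 0.644, 0.0, 0.0]
contact_force: [0.5, -0.6, -1.2]
finger_gap: 0.023
time: 28.78
tool_pos: [0.4629, -0.3345, 0.1315]
tcp_rot: [0.765, 0.644, -0.0, 0.0]
contact_force: [0.8, 0.1, -1.5]
finger_gap: 0.0236
28.775 [ 0.46291279 -0.33446611  0.13154233] -9.824181488541052 [ 0.80546635  0.13525825 -1.51997977] [-0.00540817  0.00317019 -0.05185709]
```

```bash
P="python3 -m pendant"
$P '[[0,0,0.002,0,0,0],[0,0,0.002,0,0,0],[0,0,0,0,0,0],[0,0,0,0,0,0],[0,0,0,0,0,0]]'
$P '[[0,0,0,0,0,0],[0,0,0,0,0,0],[0,0,0,0,0,0],[0,0,0,0,0,0],[0,0,0,0,0,0]]' 0.6
$P '[[0,0,-0.05,0,0,0],[0,0,-0.1,0,0,0],[0,0,-0.15,0,0,0],[0,0,-0.15,0,0,0],[0,0,-0.1,0,0,0]]'
$P '[[0,0,0,0,0,0],[0,0,0,0,0,0],[0,0,0,0,0,0],[0,0,0,0,0,0],[0,0,0,0,0,0]]'
python3 - <<'E'
from h import *
o=bot.get_obs(); print(o['time'],o['tool_pos'],o['contact_force'])
f=grab('wrist'); C=cloud(f); z=C[...,2]; hsv=cv2.cvtColor(f['color'],cv2.COLOR_RGB2HSV)
k=(abs(C[...,0]-.463)<.03)&(abs(C[...,1]+.334)<.03)&(z>.155)&(z<.175); print('handle top',C[k].mean(0))
g=(abs(C[...,0]-.463)<.04)&(abs(C[...,1]+.334)<.04)&(z>.08)&(z<.1)&(hsv[...,1]<60); print('guard z',np.median(z[g]))
f=grab('top'); C=cloud(f);z=C[...,2]
k=(abs(C[...,0]-.5555)<.05)&(abs(C[...,1]+.19)<.05)&(z>.09)&(z<.12); print('jar',k.sum(),C[k].mean(0) if k.any() else '')
hsv=cv2.cvtColor(f['color'],cv2.COLOR_RGB2HSV); t=(abs(C[...,0]-.5)<.06)&(abs(C[...,1]-.03)<.06)&(z>.04)&((hsv[...,0]<8)|(hsv[...,0]>172))&(hsv[...,1]>150); print('tom',C[t].min(0),C[t].max(0))
f=grab('side'); u,v=proj(f,[.463,-.334,.1])[0].astype(int); save(f,'s3.png',(max(0,u-140),v-110,min(560,u+60),v+60),4); print(u,v)
E
```

```text
time: 29.4
tool_pos: [0.463, -0.3345, 0.1312]
tcp_rot: [0.765, 0.644, -0.0, 0.0]
contact_force: [-4.0, 2.4, 4.3]
finger_gap: 0.0234
time: 30.02
tool_pos: [0.4629, -0.3344, 0.1302]
tcp_rot: [0.765, 0.644, 0.0, -0.0]
contact_force: [0.5, -0.4, -0.4]
finger_gap: 0.0512
time: 30.65
tool_pos: [0.4634, -0.335, 0.2994]
tcp_rot: [0.765, 0.644, 0.0, 0.002]
contact_force: [0.4, -0.3, -0.3]
finger_gap: 0.0513
time: 31.28
tool_pos: [0.4627, -0.3343, 0.2947]
tcp_rot: [0.765, 0.644, -0.0, -0.001]
contact_force: [-0.5, -0.4, 0.5]
finger_gap: 0.0515
31.275 [ 0.46273819 -0.33432167  0.29467182] [-0.45467663 -0.36340945  0.54997834]
handle top [ 0.46477126 -0.33504147  0.16288533]
guard z 0.08554302634749955
jar 218 [ 0.55469646 -0.19073254  0.10440603]
tom [0.4710043  0.00251729 0.05544554] [0.53012062 0.05795178 0.07827915]
358 261
```

View pics/s3.png

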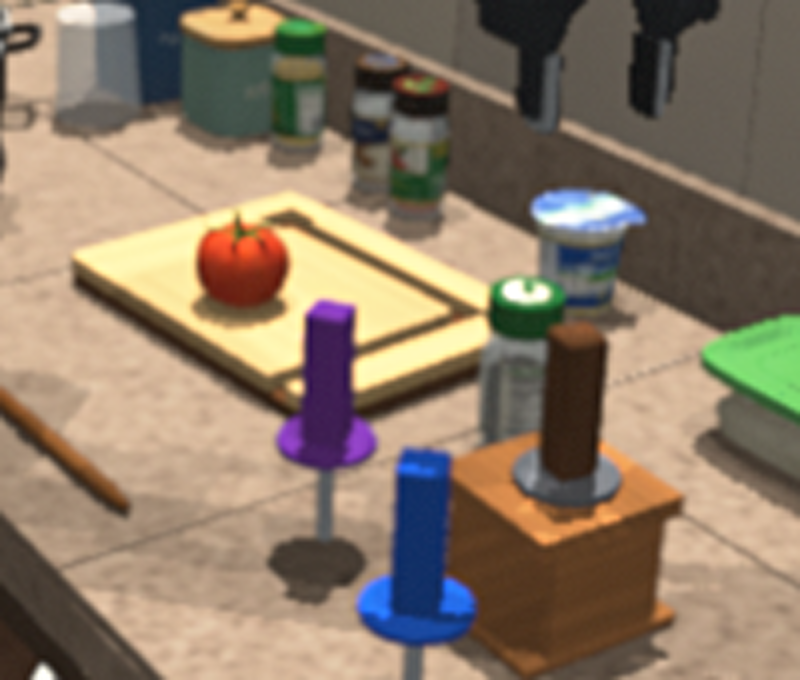

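The last picture shows the scraper upright in the stand, guard flat on the top face at (568,475). The jar is standing at (525,360), the tomato is in place and the gripper is clear. Handing in.

```bash
python3 -c "
from workcell import bot
print(bot.close_job())"
```

```text
the job is handed in; nothing more can be done
None
```

The groove is scraped end to end, the jar is off the board, and the scraper is back in its stand. I handed the job in at about 31.5 s; it gives no verdict.

- **Jar:** it stands released and upright on the worktop at about (0.555, -0.191) m. Its top measured 0.104 m, against a nominal 0.106 m.
- **Scraping:** I ran the scraper from the wide end round the corner to board x of about -91 mm at 4 cm/s. By my measurements the tip stayed at about 14 mm height and within about 2 mm of the centre line. Force readings at the end of each move in the groove stayed under about 2.5 N, mostly the tool's own weight, so it never pressed on the board.
- **Scraper:** it hangs upright with its guard on the stand (guard top measured 85.5 mm, nominal 86 mm) and its handle top within about 2 mm of the hole axis. There was a light touch of about 6 N as it was set down.
- **Tomato and mug:** the tomato has not moved, by the before and after measurements. I did not re-measure the mug, but the arm stayed well clear of it after the first move.
- **Disagreements:** the top and wrist cameras differed by up to 4 mm on the jar's position, and I used the wrist view. On the second leg the tip was about 1.5 mm off the centre line, which I corrected on the way.

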